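Spent battery through the take-back flap

TASK

Push the spent battery block along the ledge, in through the hanging flap of the battery take-back bin, far enough that it tips over the inner edge and drops to the bottom of the bin, then draw your fingers back out so that the flap swings shut. Only push the battery with the fingers, do not pick it up, and leave the other things on the counter where they are.

Things in the scene. Friction and masses are not known exactly. Their poses are not given: they have to be found in the camera images.
- bin: Fixed battery take-back bin of clear plastic with a grey loading ledge before it, on the counter. Origin: on the counter (z 0) straight below the middle of the mouth; x points from the ledge through the mouth into the bin, y left, z up. All 'bin frame' numbers below are mm in this frame. Closed lid, top z 150. Outside y -170 to +60, rear x 241. Bottom at z 8, slick.
- ledge (a point): Middle of the ledge's front edge (nearest the robot), on its top, bin frame (-220, -55, 60). The ledge is level at z 60, from x -220 to the mouth at 0 and from y -170 to +60, with no lips at its front and right edges.
- fence (a point): Front end of the guide fence's inner face, at its top: bin frame (-225, 40, 75). Low straight aluminium strip on the ledge's left side, 15 high above the ledge, 10 thick, inner face at y +40 in line with the mouth's left side; runs along x through the mouth to x +60. A battery pushed sideways against it lies straight before the mouth.
- mouth (a point): Middle of the mouth's lower edge: bin frame (0, 0, 60), axes as the bin's. The mouth is 80 wide (y -40 to +40) and 75 high (z 60 to 135) in a steel front panel at x -6 to 0. Header bar across its top: x -6 to +4, z 135 to 145.
- inner_edge (a point): Middle of the edge where the level floor inside the mouth ends: bin frame (60, 0, 60). Beyond it a slick slide falls at 45 degrees to the bin's bottom. A battery pushed lengthwise tips and slides down by itself once its middle is past this edge, its rear end then about 12 inside the mouth: fingertips must go 10 to 20 in under the header, so lean the fingers, tips forward, 25 to 45 degrees.
- flap (a joint): Flap angle, rad: 0 = hanging shut, positive = swung inwards, stop at 1.5. Thin aluminium plate, 74 wide, 68 high, 60 g, closing the mouth just behind the front panel; it hangs from a free hinge along the top of the mouth (bin frame x +2, z 134), opens only inwards (away from the ledge), pushed by whatever goes in, and falls shut by its weight.
- battery: Spent sealed battery, a black block with a grey end, a pale blank label on top, lying flat on the ledge right of the mouth and turned by up to 0.45 rad to the bin: 97 long (its x, lengthwise), 52 wide (its y), 43 high (its z). About 0.5 kg, loose. Origin: centre of its underside.
- battery_center (a point): Centre of the battery block, 21.5 above its underside.
- dcell: Bystander: bare metal round cell, 33 diameter, 60 high, standing on the ledge near its right rear corner by the bin's front panel. Origin: centre of its underside.
- tape: Bystander: grey roll of tape lying flat left of the ledge, 90 outside diameter, 22 high. Origin: centre of its underside.
- bulb_box: Bystander: upright cardboard bulb box, 60 x 60 x 110 high, left of the bin. Origin: centre of its underside.
- phone: Bystander: black phone lying flat, 155 x 74 x 8. Origin: centre of its underside.
- calculator: Bystander: desk calculator lying flat, 150 x 85 x 17. Origin: centre of its underside.
- pen_cup: Bystander: square dark steel pen cup 80 x 80 x 90 with pens up to 155 high. Origin: centre of its underside.
- screwdriver: Bystander: screwdriver lying on the counter, about 200 long along its x, 26 high. Origin: underside, at the middle of its length.

How it is judged:
By the outcome, as a careful person would: the job done as asked, in the order asked, and still so for the second after the job is handed in, with the robot touching nothing.
It also fails if it takes over 54 s, if anything falls off the work surface, if the arm or the gripper's body presses on something with over 40 N, if the wrist force passes 120 N, or if a joint passes its speed limit or range.

ROBOT

A 6-joint arm with a two-finger parallel gripper is mounted at the origin on the work surface. World frame = base frame: x ahead of the robot, y to its left, z up, the work surface at z = 0. Lengths are in m, angles in rad, forces in N, time in s.
With the tool pointing down it reaches from about 0.35 to 0.775 m from the base axis. Payload 5.5 kg.
Tool frame: the origin (TCP) lies between the finger pads; the fingertips stand 19 mm ahead of it and the grasp point (between the pads) is the TCP; z points along the fingers, y is the line along which they close (so a half turn about z gives the same grasp; the last joint's range is limited). The gripper opens to 85 mm and grips with 20 to 120 N. Pads are 22 mm wide; open, the fingers measure 114 mm over their backs; the gripper's body (76 mm by 85 mm) begins 54 mm behind the grasp point. The pads swing forward as they close: fully open they stand 13 mm farther back than shut.
Start: joints at [-1.314, 0.313, 0.046, 1.304, 0, 1.431], TCP at [0.222, -0.53, 0.25] pointing down, gripper open.
Joint ranges: [-2.76, 2.76], [-0.86, 1.69], [-1.03, 1.26], [-2.2, 2.34], [-1.47, 1.5], [-3.14, 3.14]. Speed limits (rad/s): [2.57, 2.57, 3.14, 3.14, 3.14, 3.14].

INTERFACE

Orientations are given as a unit quaternion [w, x, y, z].
In Python, from workcell import bot gives the robot as it stands.
- The arm moves only by the tool servo_tool, never from a script. Its argument "deltas" is a list of rows, each an object with "claw": the closure, from -1 (fully open) to 1 (shut); "xyz": the shift along the tool's x, y, z in m, a list of three; "yaw": the turn about the tool's z in degrees. In form: [{"claw": claw, "xyz": [tx, ty, tz], "yaw": yaw}, ...]. A call has 1 to 8 rows; each row shifts and turns the commanded pose from where the row before left it, along the tool's axes as they then stand; what a row does not reach is not made up. A row lasts 1/8 s, in which the tool goes at most 62.5 mm and 10.7 degrees, less where a joint would pass 70% of its speed; a pose out of reach is approached as far as the arm can. A call with a gripper value outside its range is refused whole. The fingers move at their own pace and stop on an object; "grip_force" is the grip in N (left out, the last holds). Time passes only in rows, so rows that do not move let the fingers close. It gives the time, the measured TCP pose, the force, the opening and the grip force at its end, in the units of the state.
- bot.observe(): the state, without advancing time (a new reading comes with each control period).
- bot.snapshot(name): name is "scene" or "top" or "wrist"; returns the picture (420x560x3 uint8, red, green, blue); there is no depth.
- bot.camera_model(name): a dict with "mtx" (3x3 intrinsics, pixels), "R" (3x3) and "t" (3): a world point X has camera coordinates R X + t; the wrist camera has in their place "T_tool_cam" (4x4, takes a point from camera to tool coordinates, whose origin is the TCP and whose axes are the flange's). Camera axes: x right, y down, z forward; pixel columns grow to the right and rows downward; lengths in m; the calibration is good to about 2 mm. The wrist camera is an equidistant fisheye: a pixel r from the principal point sees the ray r / f radians off the axis. A picture is of the moment at which its call begins: read the wrist's pose just before it. camera_model takes no time and is no camera call.
- bot.finish_job(): hands the job in; it is judged then, once.
The state is a dict: "clock": time; "qpos": joint angles; "qvel": joint speeds; "tau": joint torques, N m; "ee_pos": TCP position; "tcp_rot": TCP orientation; "ft_force": force on the tool from outside, world axes, zero at the start; "ft_torque": the same for the moment, N m; "opening": opening from 0.0 (shut) to 1.0 (fully open); "gripper_force": force on a finger pad.
Only numpy, scipy, OpenCV 4.12 (cv2) and the standard library are available. Lean on these libraries where they do the work, as an engineer would, in place of code of your own. Each camera call takes 0.05 s, during which the arm holds its last target. There are 200 camera calls.

## Working session

There is one attempt and no reset: what is moved stays moved. The work goes in short steps, Python scripts to look and compute and a tool call to move; the robot and the scene stay as the last step left them, time stands still between calls to the robot, and variables do not carry over. Pictures are saved under pics/ and viewed, at most 10 in all, crops included, and the job is handed in when it is done.

Besides the shell and the picture viewer there is one more tool, called after "Emit:" as name(argument=value, ...) on one line, values as JSON. servo_tool: Moves the arm, as the interface text tells. Its arguments: {"type":"object","properties":{"deltas":{"type":"array"},"grip_force":{"type":"number"}},"required":["deltas"]}

```bash
mkdir -p pics; python3 - <<'E'
from workcell import bot
import cv2
s=bot.observe()
print({k:s[k] for k in('clock','qpos','ee_pos','tcp_rot','opening')})
for n in('top','scene'):
    cv2.imwrite(f'pics/{n}0.png',cv2.resize(bot.snapshot(n)[...,::-1],(800,600),interpolation=cv2.INTER_CUBIC))
    print(bot.camera_model(n))
print(bot.camera_model('wrist'))
E
```

```text
{'clock': 0.0, 'qpos': array([-1.31358191e+00,  3.14009605e-01,  4.49734115e-02,  1.30361924e+00,
       -6.54595953e-06,  1.43121642e+00]), 'ee_pos': array([ 0.22209148, -0.52984907,  0.24940134]), 'tcp_rot': array([-9.27753488e-04,  9.80383329e-01,  1.97098107e-01, -5.79095715e-05]), 'opening': 0.9995044021177738}
{'mtx': array([[444.88740236,   0.        , 290.45213827],
       [  0.        , 444.88740236, 211.43538371],
       [  0.        ,   0.        ,   1.        ]]), 'R': array([[-0.02663497, -0.99952318,  0.01562036],
       [-0.99635445,  0.02527718, -0.08147926],
       [ 0.08104557, -0.01773361, -0.99655263]]), 't': array([0.02201413, 0.52034809, 1.31867167])}
{'mtx': array([[385.08852916,   0.        , 280.76175502],
       [  0.        , 385.08852916, 204.52138917],
       [  0.        ,   0.        ,   1.        ]]), 'R': array([[ 0.69693837,  0.71708274, -0.00832179],
       [ 0.54163674, -0.53395557, -0.64924655],
       [-0.47000696,  0.44797745, -0.76053249]]), 't': array([-0.39045642, -0.20243366,  1.60207489])}
{'mtx': array([[325.1922621 ,   0.        , 281.6883306 ],
       [  0.        , 325.1922621 , 210.22784225],
       [  0.        ,   0.        ,   1.        ]]), 'T_tool_cam': array([[ 3.42734361e-06, -9.48622497e-01, -3.16410110e-01,
         8.16701266e-02],
       [ 9.99999877e-01,  1.60311187e-04, -4.69793635e-04,
        -7.47415190e-04],
       [ 4.96380892e-04, -3.16410069e-01,  9.48622381e-01,
        -1.25061353e-01],
       [ 0.00000000e+00,  0.00000000e+00,  0.00000000e+00,
         1.00000000e+00]])}
```

View pics/top0.png

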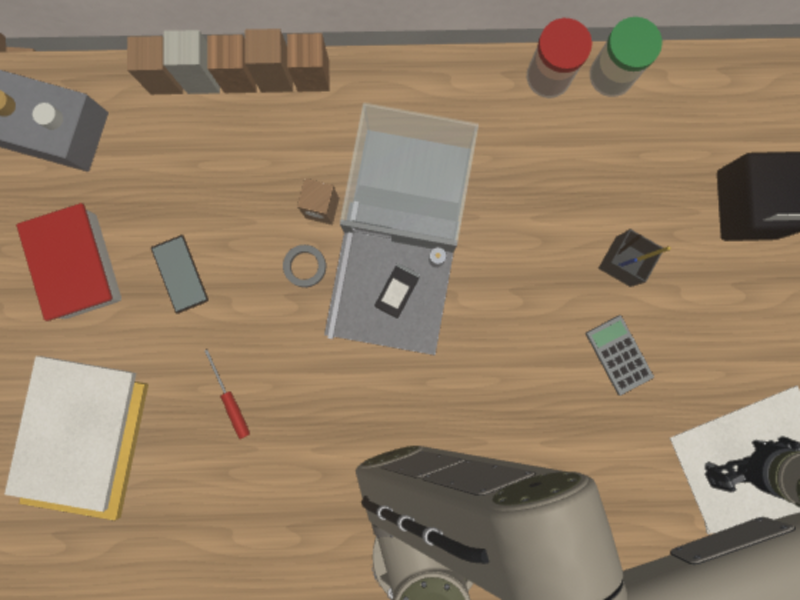

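View pics/scene0.png

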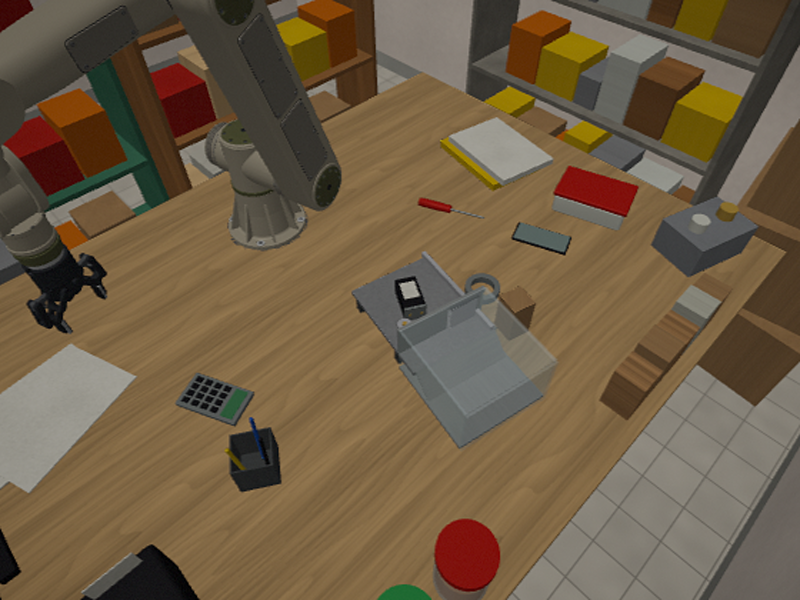

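The top view shows the ledge at about (330–455, 232–355), the battery near (397, 292), the dcell at (438, 257) and the mouth panel near row 235. I'll enlarge that part.

```bash
python3 - <<'E'
from workcell import bot
import cv2
im=bot.snapshot('top')[...,::-1]
cv2.imwrite('pics/top1.png',cv2.resize(im[145:255,220:340],None,fx=5.4,fy=5.4,interpolation=cv2.INTER_CUBIC))
E
```

```text
(no output)
```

View pics/top1.png

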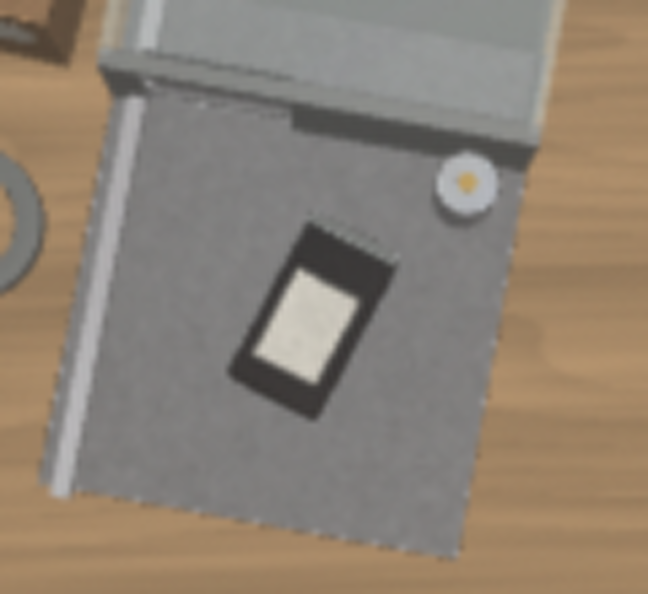

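The crop shows ledge front corners at (42,486) and (457,558), fence inner front at (71,497), battery top corners at (311,222), (397,265), (318,420), (230,374), and dcell top at (466,184).

```bash
cat > h.py <<'E'
import numpy as np, cv2
from scipy.optimize import least_squares
from workcell import bot
C=bot.camera_model('top');K,R,t=C['mtx'],C['R'],C['t']
def w(px,z):
    u=(np.array(px)/5.4+[220-.4,145-.4]); d=R.T@np.linalg.solve(K,[*u,1]); o=-R.T@t
    return (o+d*(z-o[2])/d[2])[:2]
def rot(a): return np.array([[np.cos(a),-np.sin(a)],[np.sin(a),np.cos(a)]])
B=[((-220,-170),60,(457,558)),((-220,60),60,(42,486)),((-225,40),75,(71,497)),((-6,60),150,(103,69)),((-6,-170),150,(535,150))]
b=np.array([x[0] for x in B])/1e3; m=np.array([w(x[2],x[1]/1e3) for x in B])
f=lambda p:((b@rot(p[2]).T+p[:2])-m).ravel()
s=least_squares(f,[.6,0,0]); P=s.x
def tobin(x): return (np.array(x)-P[:2])@rot(P[2])
def fromb(x): return np.array(x)@rot(P[2]).T+P[:2]
E
python3 - <<'E'
from h import *
print(P,(s.fun*1e3).round(1))
c=np.array([tobin(w(p,.103)) for p in((311,222),(397,265),(318,420),(230,374))])*1e3
print(c.round(1),c.mean(0)); a=c[0]-c[3]+c[1]-c[2]
print(np.linalg.norm(a)/2,np.arctan2(a[1],a[0]),np.linalg.norm(c[0]-c[1]))
print('dcell',tobin(w((466,184),.12))*1e3)
E
```

```text
[ 0.65816428  0.09181867 -0.20749498] [-2.3 -1.2  0.5  1.7 -1.8  0.3  2.1  3.   1.5 -3.8]
[[ -58.9  -59.6]
 [ -73.  -108.2]
 [-160.7  -82.2]
 [-145.3  -32.6]] [-109.48006819  -70.63884191]
90.99320705306646 -0.2953804599195561 50.57207213794759
dcell [ -26.9346112 -135.8390782]
```

The moves allow no direct tilting, so I'll test in free space whether stretching past the reach leans the tool.

Emit:
servo_tool(deltas=[{"claw": 1,"xyz": [0,0.06,0],"yaw": 0},{"claw": 1,"xyz": [0,0.06,0],"yaw": 0},{"claw": 1,"xyz": [0,0.06,0],"yaw": 0},{"claw": 1,"xyz": [0,0.06,0],"yaw": 0},{"claw": 1,"xyz": [0,0.06,0],"yaw": 0},{"claw": 1,"xyz": [0,0.06,0],"yaw": 0}])

```text
clock: 0.9
ee_pos: [0.3318, -0.7933, 0.2186]
tcp_rot: [0.025, 0.98, 0.197, 0.005]
ft_force: [0.7, -0.8, -0.6]
opening: -0.003
gripper_force: 0.0
```

```bash
python3 - <<'E'
from workcell import bot
s=bot.observe()
print({k:s[k] for k in('clock','qpos','ee_pos','tcp_rot','opening')})
E
```

```text
{'clock': 0.9, 'qpos': array([-1.2691677 ,  1.04117104,  1.26378145,  1.74254464,  0.00397341,
        1.47587868]), 'ee_pos': array([ 0.33175733, -0.79327412,  0.21863478]), 'tcp_rot': array([0.02508765, 0.98007929, 0.19696204, 0.00459893]), 'opening': -0.0033349779006197574}
```

Emit:
servo_tool(deltas=[{"claw": 1,"xyz": [0,0.06,0],"yaw": 0},{"claw": 1,"xyz": [0,0.06,0],"yaw": 0},{"claw": 1,"xyz": [0,0.06,0],"yaw": 0},{"claw": 1,"xyz": [0,0.06,0],"yaw": 0}])

```text
clock: 1.4
ee_pos: [0.369, -0.8816, 0.1919]
tcp_rot: [0.118, 0.973, 0.196, 0.02]
ft_force: [0.2, 0.1, -0.1]
opening: -0.001
gripper_force: 0.0
```

```bash
python3 - <<'E'
from workcell import bot
s=bot.observe()
print({k:s[k] for k in('clock','qpos','ee_pos','tcp_rot','opening')})
E
```

```text
{'clock': 1.4, 'qpos': array([-1.26221723,  1.08611765,  1.26307128,  1.5084981 ,  0.01350891,
        1.48414957]), 'ee_pos': array([ 0.36896856, -0.88158576,  0.19193232]), 'tcp_rot': array([0.11786149, 0.97335   , 0.19571212, 0.01988022]), 'opening': -0.0012898984795980313}
```

```bash
cat >> h.py <<'E'
from scipy.spatial.transform import Rotation as Ro
def st(pr=1):
    s=bot.observe(); q=s['tcp_rot']; Rt=Ro.from_quat([*q[1:],q[0]]).as_matrix()
    if pr:
        print('clk',s['clock'],'q',s['qpos'].round(2),'ee',s['ee_pos'].round(4),'F',s['ft_force'].round(1))
        print('tool axes cols',Rt.round(3).tolist(),'tilt',np.degrees(np.arccos(-Rt[2,2])).round(1),'bin tip(mm)',(tobin((s['ee_pos']+Rt[:,2]*.019)[:2])*1e3).round(1),((s['ee_pos']+Rt[:,2]*.019)[2]*1e3).round(1))
    return s,Rt
def d(dw,bin=False):
    s,Rt=st(0); dw=np.array(dw,float)
    if bin: dw[:2]=rot(P[2])@dw[:2]
    print('world',dw.round(3),'-> tool',(Rt.T@dw).round(4),'rows>=',np.linalg.norm(dw)/.0625)
E
python3 - <<'E'
from h import *
st()
d(np.array([.28,-.55,.36])-bot.observe()['ee_pos']); d([.32,.42,.06])
E
```

```text
clk 1.4 q [-1.26  1.09  1.26  1.51  0.01  1.48] ee [ 0.369  -0.8816  0.1919] F [ 0.2  0.1 -0.1]
tool axes cols [[0.923, 0.376, 0.085], [0.386, -0.896, -0.222], [-0.007, 0.237, -0.971]] tilt 13.7 bin tip(mm) [  -80.  -1015.9] 173.5
world [-0.089  0.332  0.168] -> tool [ 0.0446 -0.2906 -0.2443] rows>= 6.115920603555349
world [0.32 0.42 0.06] -> tool [ 0.4568 -0.2415 -0.1242] rows>= 8.50261136357531
```

Emit:
servo_tool(deltas=[{"claw": 1,"xyz": [0.0064,-0.0415,-0.0349],"yaw": 0},{"claw": 1,"xyz": [0.0064,-0.0415,-0.0349],"yaw": 0},{"claw": 1,"xyz": [0.0064,-0.0415,-0.0349],"yaw": 0},{"claw": 1,"xyz": [0.0064,-0.0415,-0.0349],"yaw": 0},{"claw": 1,"xyz": [0.0064,-0.0415,-0.0349],"yaw": 0},{"claw": 1,"xyz": [0.0064,-0.0415,-0.0349],"yaw": 0},{"claw": 1,"xyz": [0.0064,-0.0415,-0.0349],"yaw": 0}])

```text
clock: 2.28
ee_pos: [0.2846, -0.5661, 0.3563]
tcp_rot: [0.118, 0.973, 0.196, 0.02]
ft_force: [-0.2, -0.5, -0.3]
opening: 0.005
gripper_force: 0.0
```

```bash
python3 - <<'E'
from h import *
st()
d(np.array([.60,-.128,.40])-bot.observe()['ee_pos'])
E
```

```text
clk 2.275 q [-1.23  0.23  0.16  1.26  0.01  1.51] ee [ 0.2846 -0.5661  0.3563] F [-0.2 -0.5 -0.3]
tool axes cols [[0.923, 0.376, 0.085], [0.386, -0.896, -0.222], [-0.008, 0.237, -0.971]] tilt 13.7 bin tip(mm) [-227.6 -724.5] 337.8
world [0.315 0.438 0.044] -> tool [ 0.4596 -0.2633 -0.1129] rows>= 8.664794160974342
```

```bash
python3 - <<'E'
from h import *
d(np.array([.62,.145,.46])-bot.observe()['ee_pos']);d([.0584,.0135,0])
E
```

```text
world [0.335 0.711 0.104] -> tool [ 0.5828 -0.486  -0.2301] rows>= 12.687942356928287
world [0.058 0.014 0.   ] -> tool [0.0591 0.0099 0.002 ] rows>= 0.9590408541871405
```

Emit:
servo_tool(deltas=[{"claw": 1,"xyz": [0.0416,-0.0347,-0.0164],"yaw": 0},{"claw": 1,"xyz": [0.0416,-0.0347,-0.0164],"yaw": 0},{"claw": 1,"xyz": [0.0416,-0.0347,-0.0164],"yaw": 0},{"claw": 1,"xyz": [0.0416,-0.0347,-0.0164],"yaw": 0},{"claw": 1,"xyz": [0.0416,-0.0347,-0.0164],"yaw": 0},{"claw": 1,"xyz": [0.0416,-0.0347,-0.0164],"yaw": 0},{"claw": 1,"xyz": [0.0416,-0.0347,-0.0164],"yaw": 0}])

```text
clock: 3.15
ee_pos: [0.453, -0.2108, 0.4076]
tcp_rot: [0.118, 0.973, 0.196, 0.02]
ft_force: [-0.5, -0.3, 0.1]
opening: -0.001
gripper_force: 0.0
```

Emit:
servo_tool(deltas=[{"claw": 1,"xyz": [0.0416,-0.0347,-0.0164],"yaw": 0},{"claw": 1,"xyz": [0.0416,-0.0347,-0.0164],"yaw": 0},{"claw": 1,"xyz": [0.0416,-0.0347,-0.0164],"yaw": 0},{"claw": 1,"xyz": [0.0416,-0.0347,-0.0164],"yaw": 0},{"claw": 1,"xyz": [0.0416,-0.0347,-0.0164],"yaw": 0},{"claw": 1,"xyz": [0.0416,-0.0347,-0.0164],"yaw": 0},{"claw": 1,"xyz": [0.0416,-0.0347,-0.0164],"yaw": 0}])

```text
clock: 4.03
ee_pos: [0.6206, 0.1444, 0.459]
tcp_rot: [0.118, 0.973, 0.196, 0.02]
ft_force: [1.2, -0.5, -0.2]
opening: -0.001
gripper_force: 0.0
```

```bash
python3 - <<'E'
from h import *
st()
E
```

```text
clk 4.025 q [ 0.21  0.51  0.84  1.86 -0.24  2.95] ee [0.6206 0.1444 0.459 ] F [ 1.2 -0.5 -0.2]
tool axes cols [[0.923, 0.376, 0.085], [0.386, -0.895, -0.223], [-0.007, 0.238, -0.971]] tilt 13.8 bin tip(mm) [-45.1  40. ] 440.6
```

Emit:
servo_tool(deltas=[{"claw": 1,"xyz": [0,0,0],"yaw": -10},{"claw": 1,"xyz": [0,0,0],"yaw": -10},{"claw": 1,"xyz": [0,0,0],"yaw": -10},{"claw": 1,"xyz": [0,0,0],"yaw": -10},{"claw": 1,"xyz": [0,0,0],"yaw": -10},{"claw": 1,"xyz": [0,0,0],"yaw": -5}])

```text
clock: 4.78
ee_pos: [0.6202, 0.1428, 0.4584]
tcp_rot: [0.114, 0.772, 0.624, -0.038]
ft_force: [0.9, -0.1, -0.3]
opening: -0.008
gripper_force: 0.0
```

```bash
python3 - <<'E'
from h import *
st();d([.0584,.0135,0])
E
```

```text
clk 4.775 q [ 0.2   0.51  0.83  1.86 -0.24  1.98] ee [0.6202 0.1428 0.4584] F [ 0.9 -0.1 -0.3]
tool axes cols [[0.217, 0.972, 0.084], [0.955, -0.194, -0.223], [-0.2, 0.129, -0.971]] tilt 13.8 bin tip(mm) [-45.2  38.2] 440.0
world [0.058 0.014 0.   ] -> tool [0.0256 0.0542 0.0019] rows>= 0.9590408541871405
```

Emit:
servo_tool(deltas=[{"claw": 1,"xyz": [0.0256,0.0542,0.002],"yaw": 0},{"claw": 1,"xyz": [0.0256,0.0542,0.002],"yaw": 0},{"claw": 1,"xyz": [0.0256,0.0542,0.002],"yaw": 0},{"claw": 1,"xyz": [0.0256,0.0542,0.002],"yaw": 0},{"claw": 1,"xyz": [0.0256,0.0542,0.002],"yaw": 0},{"claw": 1,"xyz": [0.0256,0.0542,0.002],"yaw": 0},{"claw": 1,"xyz": [0.0256,0.0542,0.002],"yaw": 0}])

```text
clock: 5.65
ee_pos: [0.853, 0.181, 0.3608]
tcp_rot: [0.166, 0.758, 0.628, 0.056]
ft_force: [-0.4, -0.7, -0.5]
opening: 0.001
gripper_force: 0.0
```

```bash
python3 - <<'E'
from h import *
s,Rt=st(); print('lean in bin frame deg',np.degrees(np.arcsin(rot(P[2]).T@Rt[:2,2]))); d([.0584,.0135,0])
E
```

```text
clk 5.65 q [ 0.19  0.89  1.26  1.68 -0.24  1.92] ee [0.853  0.181  0.3608] F [-0.4 -0.7 -0.5]
tool axes cols [[0.205, 0.934, 0.293], [0.971, -0.157, -0.181], [-0.123, 0.322, -0.939]] tilt 20.2 bin tip(mm) [178.5 125.2] 343.0
lean in bin frame deg [18.92584827 -6.68379784]
world [0.058 0.014 0.   ] -> tool [0.0251 0.0524 0.0147] rows>= 0.9590408541871405
```

Emit:
servo_tool(deltas=[{"claw": 1,"xyz": [0.0251,0.0524,0.0147],"yaw": 0},{"claw": 1,"xyz": [0.0251,0.0524,0.0147],"yaw": 0},{"claw": 1,"xyz": [0.0251,0.0524,0.0147],"yaw": 0}])

```text
clock: 6.02
ee_pos: [0.9422, 0.1942, 0.3129]
tcp_rot: [0.194, 0.746, 0.627, 0.108]
ft_force: [0.3, 0.2, 0.0]
opening: 0.0
gripper_force: 0.0
```

```bash
python3 - <<'E'
from h import *
s,Rt=st(); print('lean in bin frame deg',np.degrees(np.arcsin(rot(P[2]).T@Rt[:2,2]))); d([.0584,.0135,0])
E
```

```text
clk 6.025 q [ 0.19  0.97  1.26  1.47 -0.23  1.89] ee [0.9422 0.1942 0.3129] F [0.3 0.2 0. ]
tool axes cols [[0.19, 0.894, 0.405], [0.978, -0.138, -0.154], [-0.082, 0.426, -0.901]] tilt 25.7 bin tip(mm) [265.  157.4] 295.8
lean in bin frame deg [25.36721736 -3.87603193]
world [0.058 0.014 0.   ] -> tool [0.0243 0.0504 0.0216] rows>= 0.9590408541871405
```

Emit:
servo_tool(deltas=[{"claw": 1,"xyz": [0.022,0.055,0.004],"yaw": 0},{"claw": 1,"xyz": [0.022,0.055,0.004],"yaw": 0},{"claw": 1,"xyz": [0.022,0.055,0.004],"yaw": 0}])

```text
clock: 6.4
ee_pos: [1.0058, 0.204, 0.3181]
tcp_rot: [0.227, 0.73, 0.623, 0.166]
ft_force: [-0.1, 0.4, 0.2]
opening: -0.002
gripper_force: 0.0
```

```bash
python3 - <<'E'
from h import *
s,Rt=st(); print('lean in bin frame deg',np.degrees(np.arcsin(rot(P[2]).T@Rt[:2,2]))); d([.0584,.0135,0])
E
```

```text
clk 6.4 q [ 0.18  1.    1.26  1.31 -0.22  1.85] ee [1.0058 0.204  0.3181] F [-0.1  0.4  0.2]
tool axes cols [[0.167, 0.834, 0.526], [0.985, -0.12, -0.123], [-0.04, 0.538, -0.842]] tilt 32.7 bin tip(mm) [327.4 181.2] 302.1
lean in bin frame deg [32.66233873 -0.72093191]
world [0.058 0.014 0.   ] -> tool [0.0231 0.0471 0.029 ] rows>= 0.9590408541871405
```

Emit:
servo_tool(deltas=[{"claw": 1,"xyz": [0.022,0.052,0.01],"yaw": 4}])

```text
clock: 6.52
ee_pos: [1.0262, 0.2083, 0.3206]
tcp_rot: [0.231, 0.745, 0.595, 0.194]
ft_force: [-1.1, -0.5, 0.1]
opening: 0.003
gripper_force: 0.0
```

```bash
cat >> h.py <<'E'
def to(bx,by,z,s=None):
    s,Rt=st(0); tip=s['ee_pos']+Rt[:,2]*.019; xy=fromb([bx/1e3,by/1e3]); d(np.array([*xy,z/1e3])-tip)
E
python3 - <<'E'
from h import *
s,Rt=st(); print('lean in bin frame deg',np.degrees(np.arcsin(rot(P[2]).T@Rt[:2,2])), rot(P[2]).T@Rt[:2,0]); to(-90,-145,250);d([0,0,-.1])
E
```

```text
clk 6.525 q [ 0.18  1.01  1.26  1.25 -0.21  1.91] ee [1.0262 0.2083 0.3206] F [-1.1 -0.5  0.1]
tool axes cols [[0.217, 0.797, 0.564], [0.976, -0.185, -0.113], [0.014, 0.575, -0.818]] tilt 35.1 bin tip(mm) [347.1 189.9] 305.1
lean in bin frame deg [35.09259914  0.31297883] [0.01093771 0.99983706]
world [-0.497 -0.238 -0.055] -> tool [-0.3404 -0.3835 -0.208 ] rows>= 8.854661081955614
world [ 0.   0.  -0.1] -> tool [-0.0014 -0.0575  0.0818] rows>= 1.6
```

Emit:
servo_tool(deltas=[{"claw": 1,"xyz": [-0.034,-0.0384,-0.0208],"yaw": 0},{"claw": 1,"xyz": [-0.034,-0.0384,-0.0208],"yaw": 0},{"claw": 1,"xyz": [-0.034,-0.0384,-0.0208],"yaw": 0},{"claw": 1,"xyz": [-0.034,-0.0384,-0.0208],"yaw": 0},{"claw": 1,"xyz": [-0.034,-0.0384,-0.0208],"yaw": 0},{"claw": 1,"xyz": [-0.034,-0.0384,-0.0208],"yaw": 0},{"claw": 1,"xyz": [-0.034,-0.0384,-0.0208],"yaw": 0},{"claw": 1,"xyz": [-0.034,-0.0384,-0.0208],"yaw": 0}])

```text
clock: 7.52
ee_pos: [0.6698, 0.0351, 0.2854]
tcp_rot: [0.231, 0.745, 0.596, 0.193]
ft_force: [0.4, -0.2, 0.6]
opening: -0.002
gripper_force: 0.0
```

Emit:
servo_tool(deltas=[{"claw": 1,"xyz": [-0.034,-0.0384,-0.0208],"yaw": 0},{"claw": 1,"xyz": [-0.034,-0.0384,-0.0208],"yaw": 0},{"claw": 1,"xyz": [0,0,0],"yaw": 0}])

```text
clock: 7.9
ee_pos: [0.5679, -0.0125, 0.2727]
tcp_rot: [0.23, 0.746, 0.595, 0.192]
ft_force: [1.1, 1.0, 0.8]
opening: -0.003
gripper_force: 0.0
```

```bash
python3 - <<'E'
from h import *
s,Rt=st(); to(-90,-145,73)
im=bot.snapshot('wrist')[...,::-1]
cv2.imwrite('pics/w1.png',im)
cam=bot.camera_model('wrist');T=cam['T_tool_cam'];Kw=cam['mtx']
def pj(X):
    p=Rt.T@(np.array(X)-s['ee_pos']); p=T[:3,:3].T@(p-T[:3,3]); r=np.hypot(p[0],p[1]); th=np.arctan2(r,p[2]); return (Kw[:2,2]+325.19*th*p[:2]/r).round(0)
for n,x in dict(ledgeRF=(-220,-170,60),fence=(-225,40,75),mouthR=(-6,-40,60),mouthL=(-6,40,75),panelTopR=(-6,-170,150)).items(): print(n,pj([*fromb(np.array(x[:2])/1e3),x[2]/1e3]))
a=-.295
for l in((-48.5,26),(48.5,26),(48.5,-26),(-48.5,-26)): print('bat',pj([*fromb((rot(a)@np.array(l)+[-106.5,-71.5])/1e3),.103]))
print('dcell',pj([*fromb((-.027,-.136)),.12]))
E
```

```text
clk 7.9 q [-0.15 -0.13 -0.58  0.51 -0.03  1.64] ee [ 0.5679 -0.0125  0.2727] F [1.1 1.  0.8]
tool axes cols [[0.218, 0.8, 0.559], [0.976, -0.186, -0.114], [0.013, 0.571, -0.821]] tilt 34.8 bin tip(mm) [ -55.9 -120.6] 257.1
world [-0.038 -0.017 -0.184] -> tool [-0.0271 -0.1326  0.1316] rows>= 3.0206816585598646
ledgeRF [ 27. 274.]
fence [-16.  50.]
mouthR [210. 111.]
mouthL [214.  32.]
panelTopR [260. 259.]
bat [ 70. 117.]
bat [181. 137.]
bat [170. 195.]
bat [ 60. 182.]
dcell [221. 219.]
```

View pics/w1.png

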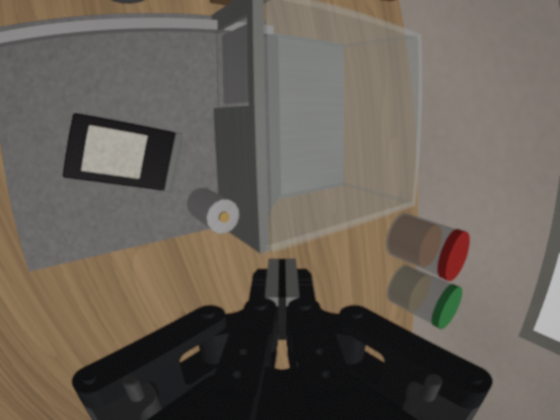

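The wrist view shows the battery at (63–175, 114–190), the dcell at (223,216) and the fingers at (283,270), all agreeing with my projections to about 5 px. Next: descend right of the battery.

Emit:
servo_tool(deltas=[{"claw": 1,"xyz": [-0.027,-0.0278,-0.0196],"yaw": 0},{"claw": 1,"xyz": [0,-0.0262,0.0378],"yaw": 0},{"claw": 1,"xyz": [0,-0.0262,0.0378],"yaw": 0},{"claw": 1,"xyz": [0,-0.0262,0.0378],"yaw": 0},{"claw": 1,"xyz": [0,-0.0131,0.0189],"yaw": 0},{"claw": 1,"xyz": [0,-0.0131,0.0189],"yaw": 0},{"claw": 1,"xyz": [0,0,0],"yaw": 0}])

```text
clock: 8.82
ee_pos: [0.5347, -0.0282, 0.0888]
tcp_rot: [0.229, 0.745, 0.596, 0.192]
ft_force: [0.2, 0.1, 0.1]
opening: 0.0
gripper_force: 0.0
```

```bash
python3 - <<'E'
from h import *
st(); to(-88,-25,73)
E
```

```text
clk 8.825 q [-0.2   0.04 -0.96 -0.04  0.    1.59] ee [ 0.5347 -0.0282  0.0888] F [0.2 0.1 0.1]
tool axes cols [[0.215, 0.8, 0.56], [0.977, -0.184, -0.112], [0.013, 0.571, -0.821]] tilt 34.8 bin tip(mm) [ -85.3 -142.7] 73.2
world [ 0.022  0.116 -0.   ] -> tool [ 0.1177 -0.0041 -0.0008] rows>= 1.8843210635529999
```

Emit:
servo_tool(deltas=[{"claw": 1,"xyz": [0.013,0,0],"yaw": 0},{"claw": 1,"xyz": [0.015,0,0],"yaw": 0},{"claw": 1,"xyz": [0.015,0,0],"yaw": 0},{"claw": 1,"xyz": [0.015,0,0],"yaw": 0},{"claw": 1,"xyz": [0.015,0,0],"yaw": 0},{"claw": 1,"xyz": [0.015,0,0],"yaw": 0}])

```text
clock: 9.57
ee_pos: [0.5554, 0.0582, 0.0938]
tcp_rot: [0.232, 0.744, 0.595, 0.194]
ft_force: [-0.3, -1.9, 0.9]
opening: 0.0
gripper_force: 0.5
```

```bash
python3 - <<'E'
from h import *
st()
D=[([.314,.045,1.3036],.5745,.2494),([1.0411,1.2638,1.7425],.8599,.2186),([1.0861,1.2631,1.5085],.9557,.1919),([.23,.16,1.26],np.hypot(.2846,.5661),.3563),([.04,-.96,-.04],np.hypot(.5347,.0282),.0888)]
def fk(q,p):
    a,h,L1,b,L2,c,Lt=p; A=q[0];F=q[0]-q[1];T=F+q[2]
    return np.array([a+L1*np.sin(A)+L2*np.cos(F)+b*np.sin(F)+Lt*np.cos(T), h+L1*np.cos(A)-L2*np.sin(F)+b*np.cos(F)-Lt*np.sin(T)])
from scipy.optimize import least_squares as ls
g=lambda p:np.r_[np.concatenate([fk(q,p)-[r,z] for q,r,z in D]),1e-3*np.array([p[0],p[3]])]
o=ls(g,[0,.3,.4,0,.4,0,.25]); print(o.x.round(3),(o.fun*1e3).round(1))
# solve for targets
for bx in(-175,-150,-130,-100,0):
  for lean in(35,25,15):
    l=np.radians(lean); tip=fromb([bx/1e3,.014]); az=np.arctan2(tip[1],tip[0]); r=np.hypot(*tip)-.019*np.sin(l); z=.080+.019*np.cos(l)
    f=lambda q:np.r_[fk(q,o.x)-[r,z],q[0]-q[1]+q[2]-np.pi/2+l]
    e=ls(f,[.1,-.8,.3]); print(bx,lean,e.x.round(2),e.cost<1e-8)
E
```

```text
clk 9.575 q [ 0.03  0.09 -0.9  -0.02 -0.13  1.78] ee [0.5554 0.0582 0.0938] F [-0.3 -1.9  0.9]
tool axes cols [[0.216, 0.796, 0.566], [0.976, -0.184, -0.114], [0.013, 0.577, -0.817]] tilt 35.2 bin tip(mm) [-82.7 -54. ] 78.3
[0.002 0.222 0.521 0.061 0.41  0.086 0.417] [-0.3  0.6  0.1 -0.  -0.2 -0.3  0.6 -0.1 -0.1 -0.2  0.   0.1]
-175 35 [-0.05 -1.02 -0.01] True
-175 25 [ 0.01 -0.84  0.29] True
-175 15 [ 0.11 -0.65  0.55] True
-150 35 [-0.   -0.98 -0.02] True
-150 25 [ 0.05 -0.79  0.29] True
-150 15 [ 0.15 -0.61  0.56] True
-130 35 [ 0.03 -0.94 -0.02] True
-130 25 [ 0.09 -0.76  0.29] True
-130 15 [ 0.18 -0.57  0.56] True
-100 35 [ 0.08 -0.89 -0.01] True
-100 25 [ 0.13 -0.7   0.3 ] True
-100 15 [ 0.22 -0.51  0.58] True
0 35 [ 0.24 -0.69  0.03] True
0 25 [ 0.29 -0.49  0.35] True
0 15 [ 0.38 -0.28  0.65] True
```

Emit:
servo_tool(deltas=[{"claw": 1,"xyz": [0.008,0,0],"yaw": 0},{"claw": 1,"xyz": [0.008,0,0],"yaw": 0},{"claw": 1,"xyz": [0.008,0,0],"yaw": 0},{"claw": 1,"xyz": [0.005,0,0],"yaw": 0}])

```text
clock: 10.07
ee_pos: [0.5604, 0.0858, 0.0924]
tcp_rot: [0.231, 0.745, 0.596, 0.193]
ft_force: [-1.3, -3.4, 2.3]
opening: -0.0
gripper_force: 0.7
```

```bash
python3 - <<'E'
from h import *
st()
cv2.imwrite('pics/t2.png',cv2.resize(bot.snapshot('top')[145:255,220:340,::-1],None,fx=5.4,fy=5.4,interpolation=cv2.INTER_CUBIC))
E
```

```text
clk 10.075 q [ 0.09  0.11 -0.87 -0.   -0.17  1.83] ee [0.5604 0.0858 0.0924] F [-1.3 -3.4  2.3]
tool axes cols [[0.216, 0.798, 0.563], [0.976, -0.184, -0.114], [0.013, 0.574, -0.818]] tilt 35.1 bin tip(mm) [-83.5 -26. ] 76.9
```

View pics/t2.png

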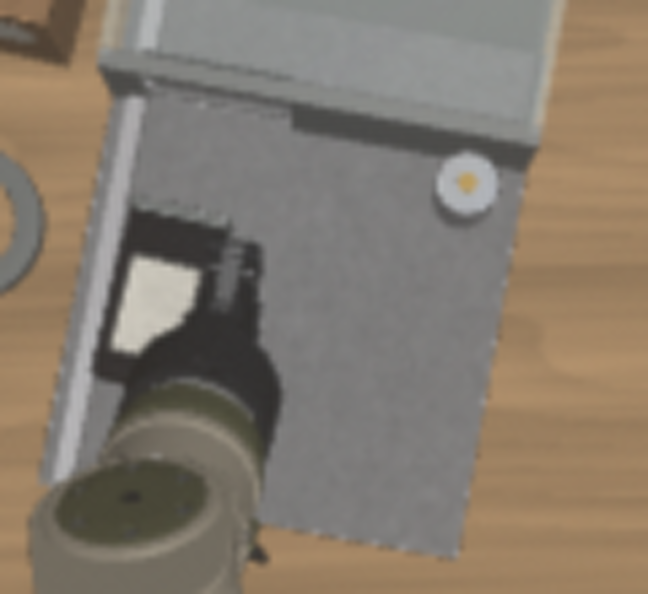

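The battery lies nearly straight along the fence, with its left top corners at about (135,210) and (97,378). I'll press it home gently.

Emit:
servo_tool(deltas=[{"claw": 1,"xyz": [0.003,0,0],"yaw": 0},{"claw": 1,"xyz": [0.003,0,0],"yaw": 0}])

```text
clock: 10.38
ee_pos: [0.5618, 0.09, 0.0928]
tcp_rot: [0.232, 0.745, 0.595, 0.193]
ft_force: [-1.3, -11.1, 5.0]
opening: -0.005
gripper_force: 0.0
```

```bash
python3 - <<'E'
from h import *
st()
for p in((135,210),(97,378)): print(tobin(w(p,.103))*1e3)
E
```

```text
clk 10.375 q [ 0.1   0.12 -0.86  0.   -0.18  1.85] ee [0.5618 0.09   0.0928] F [ -1.3 -11.1   5. ]
tool axes cols [[0.218, 0.797, 0.563], [0.976, -0.185, -0.117], [0.011, 0.575, -0.818]] tilt 35.1 bin tip(mm) [-83.  -21.6] 77.2
[-69.44492314  32.42429162]
[-159.94581199   35.26288797]
```

Emit:
servo_tool(deltas=[{"claw": 1,"xyz": [-0.03,0,0],"yaw": 0},{"claw": 1,"xyz": [0,0.03,-0.0425],"yaw": 0},{"claw": 1,"xyz": [0,0.03,-0.0425],"yaw": 0},{"claw": 1,"xyz": [0,0.0,0],"yaw": -10},{"claw": 1,"xyz": [0,0.0,0],"yaw": -10},{"claw": 1,"xyz": [0,0.0,0],"yaw": -10},{"claw": 1,"xyz": [0,0.0,0],"yaw": -10},{"claw": 1,"xyz": [0,0.0,0],"yaw": -10}])

```text
clock: 11.38
ee_pos: [0.5548, 0.0611, 0.1957]
tcp_rot: [0.291, 0.421, 0.856, 0.077]
ft_force: [-0.3, 0.3, 0.4]
opening: 0.001
gripper_force: 0.0
```

Emit:
servo_tool(deltas=[{"claw": 1,"xyz": [0,0.0,0],"yaw": -10},{"claw": 1,"xyz": [0,0.0,0],"yaw": -10},{"claw": 1,"xyz": [0,0.0,0],"yaw": -10},{"claw": 1,"xyz": [0,0.0,0],"yaw": -10}])

```text
clock: 11.88
ee_pos: [0.5547, 0.0611, 0.1956]
tcp_rot: [0.3, 0.102, 0.948, -0.027]
ft_force: [-1.2, 0.8, -0.2]
opening: -0.0
gripper_force: 0.0
```

```bash
python3 - <<'E'
from h import *
s,Rt=st(); print(rot(P[2]).T@Rt[:2,:]);to(-182,14,180);d([0,0,-.095]);d([.1,0,0],True);d([0,.1,0],True)
E
```

```text
clk 11.875 q [ 0.03 -0.07 -0.73  0.31 -0.13  0.21] ee [0.5547 0.0611 0.1956] F [-1.2  0.8 -0.2]
tool axes cols [[-0.799, 0.21, 0.563], [0.178, 0.978, -0.112], [-0.574, 0.011, -0.819]] tilt 35.0 bin tip(mm) [-84.  -51.2] 180.1
[[-0.81908149  0.00440626  0.57366026]
 [ 0.0098054   0.99993195  0.00631987]]
world [-0.082  0.084 -0.   ] -> tool [ 0.081   0.0648 -0.0558] rows>= 1.883848198866614
world [ 0.     0.    -0.095] -> tool [ 0.0545 -0.001   0.0778] rows>= 1.52
world [ 0.098 -0.021  0.   ] -> tool [-0.0819  0.0004  0.0574] rows>= 1.6
world [0.021 0.098 0.   ] -> tool [0.001  0.1    0.0006] rows>= 1.6
```

Emit:
servo_tool(deltas=[{"claw": 1,"xyz": [0.027,0.0216,-0.0186],"yaw": 0},{"claw": 1,"xyz": [0.027,0.0216,-0.0186],"yaw": 0},{"claw": 1,"xyz": [0.027,0.0216,-0.0186],"yaw": 0},{"claw": 1,"xyz": [0.0182,0,0.026],"yaw": 0},{"claw": 1,"xyz": [0.0182,0,0.026],"yaw": 0},{"claw": 1,"xyz": [0,0,0],"yaw": 0}])

```text
clock: 12.62
ee_pos: [0.4706, 0.1457, 0.1295]
tcp_rot: [0.297, 0.105, 0.949, -0.027]
ft_force: [-0.5, 0.2, -0.2]
opening: 0.001
gripper_force: 0.0
```

```bash
python3 - <<'E'
from h import *
s,Rt=st(); to(-182,14,84)
cv2.imwrite('pics/w3.png',bot.snapshot('wrist')[...,::-1])
E
```

```text
clk 12.625 q [ 0.29 -0.07 -0.91  0.18 -0.27  0.43] ee [0.4706 0.1457 0.1295] F [-0.5  0.2 -0.2]
tool axes cols [[-0.802, 0.215, 0.558], [0.183, 0.977, -0.114], [-0.569, 0.011, -0.822]] tilt 34.7 bin tip(mm) [-183.9   14.2] 113.8
world [ 0.002 -0.001 -0.03 ] -> tool [ 0.0155 -0.0005  0.0256] rows>= 0.47827129262882445
```

View pics/w3.png

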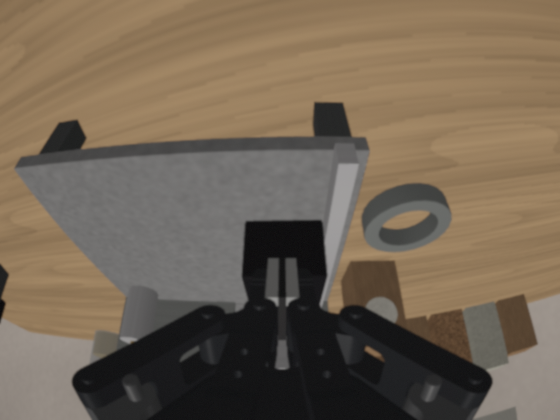

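```bash
cat >> h.py <<'E'
def pj(b):
    s,Rt=st(0); cam=bot.camera_model('wrist');T=cam['T_tool_cam'];Kw=cam['mtx']
    X=np.array([*fromb(np.array(b[:2])/1e3),b[2]/1e3]); p=Rt.T@(X-s['ee_pos']); p=T[:3,:3].T@(p-T[:3,3]); r=np.hypot(p[0],p[1]); return (Kw[:2,2]+Kw[0,0]*np.arctan2(r,p[2])*p[:2]/r).round(0)
E
python3 - <<'E'
from h import *
for x in(-160,-170):
  for z in(60,103): print(x,z,pj((x,40,z)),pj((x,-12,z)))
print('fence',pj((-225,40,75)),pj((-225,50,75)),'ledge',pj((-220,-170,60)),pj((-220,60,60)))
s,Rt=st(0); print('tip',pj((-183.9,14,114)))
E
```

```text
-160 60 [318. 209.] [239. 210.]
-160 103 [323. 268.] [235. 269.]
-170 60 [319. 199.] [237. 201.]
-170 103 [325. 260.] [232. 261.]
fence [331. 152.] [351. 152.] ledge [  8. 161.] [364. 140.]
tip [278. 267.]
```

The view shows the battery's rear face (243–327, rows 221–255) against the fence, with the fingertips (283,258) centred behind it. Next: lower and push.

Emit:
servo_tool(deltas=[{"claw": 1,"xyz": [0.0078,0,0.0128],"yaw": 0},{"claw": 1,"xyz": [0.0078,0,0.0128],"yaw": 0},{"claw": 1,"xyz": [0,0,0],"yaw": 0}])

```text
clock: 13.05
ee_pos: [0.4755, 0.1459, 0.1031]
tcp_rot: [0.3, 0.106, 0.948, -0.026]
ft_force: [-0.1, -0.0, 0.0]
opening: 0.002
gripper_force: 0.0
```

```bash
python3 - <<'E'
from h import *
st(); to(-60,13,84)
E
```

```text
clk 13.05 q [ 0.29 -0.01 -0.95  0.07 -0.27  0.43] ee [0.4755 0.1459 0.1031] F [-0.1 -0.   0. ]
tool axes cols [[-0.798, 0.216, 0.563], [0.184, 0.976, -0.113], [-0.574, 0.013, -0.819]] tilt 35.1 bin tip(mm) [-179.    15.4] 87.6
world [ 0.116 -0.027 -0.004] -> tool [-0.0954 -0.0012  0.0712] rows>= 1.9046261112955776
```

Emit:
servo_tool(deltas=[{"claw": 1,"xyz": [-0.0119,-0.0002,0.0089],"yaw": 0},{"claw": 1,"xyz": [-0.0119,-0.0002,0.0089],"yaw": 0},{"claw": 1,"xyz": [-0.0119,-0.0002,0.0089],"yaw": 0},{"claw": 1,"xyz": [-0.0119,-0.0002,0.0089],"yaw": 0},{"claw": 1,"xyz": [-0.0119,-0.0002,0.0089],"yaw": 0},{"claw": 1,"xyz": [-0.0119,-0.0002,0.0089],"yaw": 0},{"claw": 1,"xyz": [-0.0119,-0.0002,0.0089],"yaw": 0},{"claw": 1,"xyz": [-0.0119,-0.0002,0.0089],"yaw": 0}])

```text
clock: 14.05
ee_pos: [0.5918, 0.1186, 0.099]
tcp_rot: [0.3, 0.105, 0.948, -0.026]
ft_force: [-4.1, 0.9, 2.1]
opening: 0.002
gripper_force: 2.1
```

```bash
python3 - <<'E'
from h import *
st(); to(-20,13,84)
a=bot.snapshot('wrist')[100:400,80:480,::-1]; b=cv2.resize(bot.snapshot('top')[145:245,220:320,::-1],(400,400),interpolation=cv2.INTER_CUBIC)[:300]
cv2.imwrite('pics/m4.png',np.hstack([a,b]))
E
```

```text
clk 14.05 q [ 0.16  0.17 -0.77  0.05 -0.2   0.32] ee [0.5918 0.1186 0.099 ] F [-4.1  0.9  2.1]
tool axes cols [[-0.798, 0.216, 0.563], [0.184, 0.976, -0.113], [-0.574, 0.013, -0.819]] tilt 35.1 bin tip(mm) [-59.5  12.6] 83.5
world [ 0.039 -0.008  0.001] -> tool [-0.0327  0.0008  0.0223] rows>= 0.6327483351588051
```

View pics/m4.png

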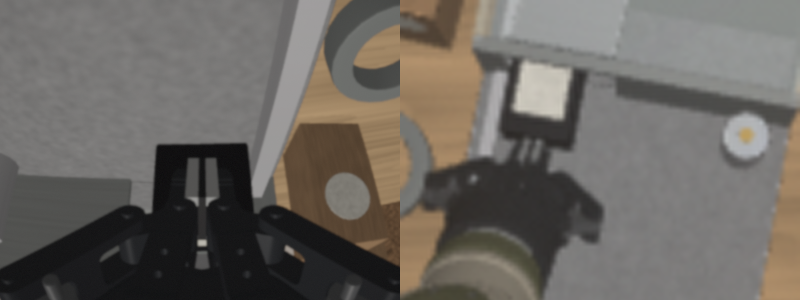

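The battery is straight and its front is entering the mouth; I'll push on.

Emit:
servo_tool(deltas=[{"claw": 1,"xyz": [-0.0082,0.0001,0.0057],"yaw": 0},{"claw": 1,"xyz": [-0.0082,0.0001,0.0057],"yaw": 0},{"claw": 1,"xyz": [-0.0082,0.0001,0.0057],"yaw": 0},{"claw": 1,"xyz": [-0.0082,0.0001,0.0057],"yaw": 0},{"claw": 1,"xyz": [-0.0082,0.0001,0.0057],"yaw": 0}])

```text
clock: 14.78
ee_pos: [0.6405, 0.1084, 0.0993]
tcp_rot: [0.3, 0.105, 0.948, -0.026]
ft_force: [-2.5, 1.4, 0.7]
opening: 0.001
gripper_force: 1.2
```

Emit:
servo_tool(deltas=[{"claw": 1,"xyz": [-0.0065,0.0001,0.0046],"yaw": 0}])

```text
clock: 14.9
ee_pos: [0.6486, 0.1068, 0.0996]
tcp_rot: [0.3, 0.105, 0.948, -0.026]
ft_force: [-2.3, 0.6, 0.4]
opening: -0.002
gripper_force: 1.3
```

```bash
python3 - <<'E'
from h import *
st(); to(6,13,84)
E
```

```text
clk 14.9 q [ 0.12  0.25 -0.66  0.07 -0.18  0.28] ee [0.6486 0.1068 0.0996] F [-2.3  0.6  0.4]
tool axes cols [[-0.797, 0.216, 0.564], [0.184, 0.976, -0.113], [-0.575, 0.013, -0.818]] tilt 35.1 bin tip(mm) [-1.5 12.8] 84.1
world [ 0.007 -0.001 -0.   ] -> tool [-0.0061  0.0003  0.0044] rows>= 0.12083422886298693
```

Emit:
servo_tool(deltas=[{"claw": 1,"xyz": [-0.0041,0.0,0.0029],"yaw": 0},{"claw": 1,"xyz": [-0.0041,0,0.0029],"yaw": 0},{"claw": 1,"xyz": [0,0,0],"yaw": 0}])

```text
clock: 15.28
ee_pos: [0.6584, 0.1046, 0.1]
tcp_rot: [0.301, 0.106, 0.947, -0.026]
ft_force: [-0.1, -0.6, 0.2]
opening: -0.003
gripper_force: 0.0
```

```bash
python3 - <<'E'
from h import *
st()
a=bot.snapshot('wrist')[100:400,80:480,::-1]; b=cv2.resize(bot.snapshot('top')[70:210,220:350,::-1],(400,430),interpolation=cv2.INTER_CUBIC)[:400]
cv2.imwrite('pics/m5.png',np.hstack([cv2.copyMakeBorder(a,0,100,0,0,0),b]))
E
```

```text
clk 15.275 q [ 0.11  0.27 -0.64  0.08 -0.18  0.28] ee [0.6584 0.1046 0.1   ] F [-0.1 -0.6  0.2]
tool axes cols [[-0.797, 0.216, 0.565], [0.184, 0.976, -0.113], [-0.576, 0.014, -0.818]] tilt 35.2 bin tip(mm) [ 8.5 12.7] 84.4
```

View pics/m5.png

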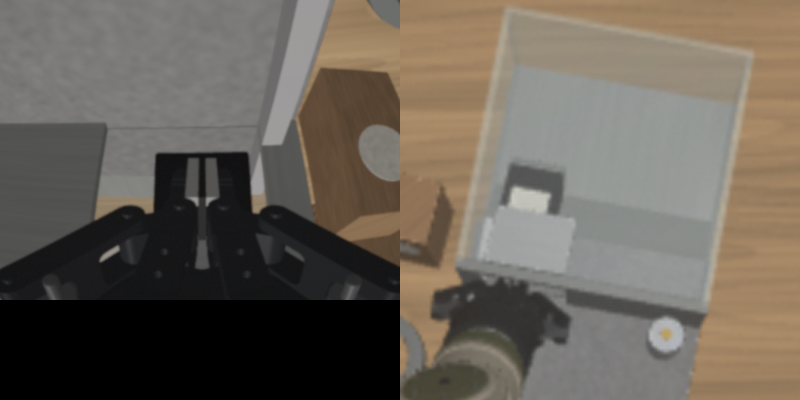

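The flap is open, and the battery (503–565, 165–215 in the right panel) is inside with its tail under the flap. The force has gone to zero. I'll push slightly more and look again.

Emit:
servo_tool(deltas=[{"claw": 1,"xyz": [-0.0033,0.0,0.0023],"yaw": 0},{"claw": 1,"xyz": [0,0,0],"yaw": 0},{"claw": 1,"xyz": [0,0,0],"yaw": 0}])

```text
clock: 15.75
ee_pos: [0.6613, 0.1039, 0.0992]
tcp_rot: [0.3, 0.105, 0.948, -0.026]
ft_force: [0.5, -0.2, 0.1]
opening: 0.001
gripper_force: 0.1
```

```bash
python3 - <<'E'
from h import *
st()
a=bot.snapshot('wrist')[100:400,80:480,::-1]; b=cv2.resize(bot.snapshot('top')[70:210,220:350,::-1],(400,430),interpolation=cv2.INTER_CUBIC)[:400]
cv2.imwrite('pics/m6.png',np.hstack([cv2.copyMakeBorder(a,0,100,0,0,0),b]))
E
```

```text
clk 15.75 q [ 0.11  0.27 -0.63  0.08 -0.18  0.28] ee [0.6613 0.1039 0.0992] F [ 0.5 -0.2  0.1]
tool axes cols [[-0.798, 0.216, 0.563], [0.184, 0.976, -0.113], [-0.574, 0.013, -0.819]] tilt 35.1 bin tip(mm) [11.5 12.6] 83.7
```

View pics/m6.png

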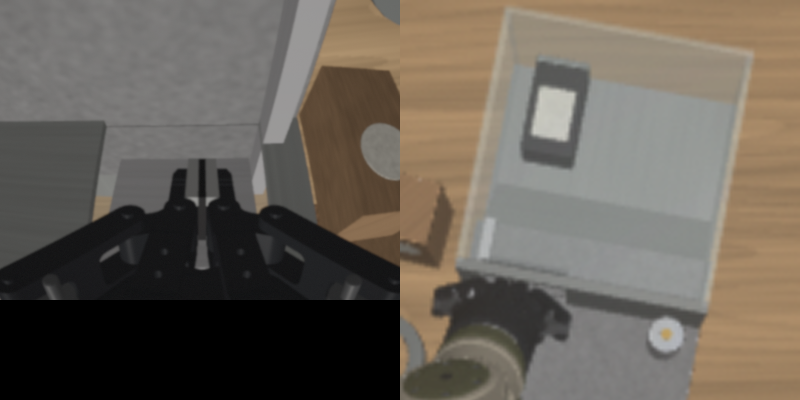

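The battery now lies at the bottom of the bin (525–590, 58–165 in the right panel). I'll draw the fingers back.

Emit:
servo_tool(deltas=[{"claw": 1,"xyz": [0.0123,0.0,-0.0086],"yaw": 0},{"claw": 1,"xyz": [0.0123,0.0,-0.0086],"yaw": 0},{"claw": 1,"xyz": [0.0164,0.0,-0.0115],"yaw": 0},{"claw": 1,"xyz": [0.0164,0.0,-0.0115],"yaw": 0},{"claw": 1,"xyz": [0.0164,0.0,-0.0115],"yaw": 0},{"claw": 1,"xyz": [0.0164,0.0,-0.0115],"yaw": 0},{"claw": 1,"xyz": [0.0164,0.0,-0.0115],"yaw": 0}])

```text
clock: 16.73
ee_pos: [0.5329, 0.1323, 0.0993]
tcp_rot: [0.3, 0.105, 0.948, -0.026]
ft_force: [0.6, 0.5, -0.8]
opening: -0.002
gripper_force: 0.0
```

Emit:
servo_tool(deltas=[{"claw": 1,"xyz": [-0.023,0.0,-0.0328],"yaw": 0},{"claw": 1,"xyz": [-0.023,0.0,-0.0328],"yaw": 0},{"claw": 1,"xyz": [-0.023,0.0,-0.0328],"yaw": 0},{"claw": 1,"xyz": [0,0,0],"yaw": 0},{"claw": 1,"xyz": [0,0,0],"yaw": 0},{"claw": 1,"xyz": [0,0,0],"yaw": 0},{"claw": 1,"xyz": [0,0,0],"yaw": 0},{"claw": 1,"xyz": [0,0,0],"yaw": 0}])

```text
clock: 17.73
ee_pos: [0.5335, 0.1303, 0.2185]
tcp_rot: [0.299, 0.105, 0.948, -0.027]
ft_force: [0.3, 0.1, -0.1]
opening: -0.005
gripper_force: 0.0
```

```bash
python3 - <<'E'
from h import *
st()
a=cv2.resize(bot.snapshot('scene')[170:320,230:400,::-1],(400,353)); b=cv2.resize(bot.snapshot('top')[70:210,190:350,::-1],(400,353),interpolation=cv2.INTER_CUBIC)
cv2.imwrite('pics/m7.png',np.hstack([a,b]))
E
```

```text
clk 17.725 q [ 0.21 -0.09 -0.68  0.41 -0.23  0.36] ee [0.5335 0.1303 0.2185] F [ 0.3  0.1 -0.1]
tool axes cols [[-0.798, 0.216, 0.562], [0.184, 0.976, -0.114], [-0.573, 0.013, -0.819]] tilt 35.0 bin tip(mm) [-119.    12.1] 202.9
```

View pics/m7.png

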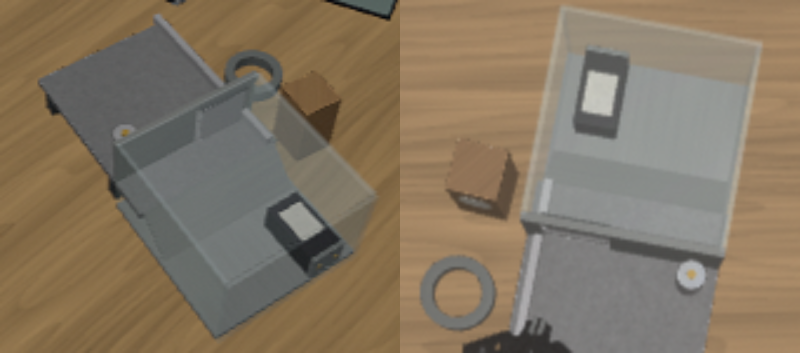

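The battery lies flat on the bin's bottom (left panel 305,230), the flap hangs shut (225,110), and the dcell, tape and box are where they were. Handing in.

```bash
python3 -c "from workcell import bot;print(bot.finish_job())"
```

```text
the job is handed in; nothing more can be done
None
```

I pushed the battery through the flap and it dropped to the bottom of the bin; the flap is shut, the round cell, tape and bulb box beside the bin look unmoved, and the job was handed in at about 18 s.

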